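# Refit the retaining ring on the inclined mixer spindle

### The job

The drive plate of the inclined mixing drive has to be locked on again after cleaning. Using your fingertips as plier tips, pinch the two upright eyes of the steel retaining ring in the tray so that it spreads, lift it, pass it spread over the end of the inclined spindle down onto the drive plate and let it contract into the groove; then throw the drive lever fully over to its far side. Do not disturb the small bowl or the lidded tub.

Things in the scene. Friction and masses are not known exactly. Their poses are not given: they have to be found in the camera images.
- ring: Dark steel spring ring flat in the tray, eyes up; 60 g, 50 mm outer diameter, band 6 mm high. Two halves, hinged at the back; the tails cross in front, so pinching the eyes together SPREADS it and letting go shuts it. Origin: ring centre at its underside; z along its axis to the eyes' tops, x towards the eyes at rest. Frame fixed to eye_a's half: spread, it is turned by half of ring_arm
- ring_arm (a joint): Opening angle between the ring's halves: 0 relaxed, 0.54 rad at the fully spread stop. About 4 N on each eye begins to spread it, 10 N reaches the stop. Two lugs, 6 mm high, reach in to 11 mm radius left and right; fully spread they leave a passage of about 17 mm radius. Elsewhere the bore has 20.5 mm radius.
- ring_back (a point): Hinge at the back of the ring, 24 mm from the ring's centre on the side away from the eyes, at the underside. The true centre of the spread ring lies 24 mm from here, in the ring's plane, towards the midpoint between the eyes.
- eye_a (a point): Centre of the top of one eye: an upright round post 9 mm in diameter, top 36 mm above the ring's underside, clear to grip from 10 mm up. At rest 32 mm in front of the ring's centre, 22 mm to its -y side. The outer faces of the two eyes are 53 mm apart at rest, about 21 mm fully spread.
- eye_b (a point): Centre of the top of the other, like eye: 32 mm in front of the ring's centre, 22 mm to its +y side at rest.
- tray: Shallow steel tray 170 x 150 mm, walls 14 mm high, 3 mm thick, floor 3 mm; fixed. Origin: centre of its underside.
- spindle: Spindle of the white drive, fixed, leaning 30 deg towards the robot. Origin: on its axis 150 mm above the table, in the upper face of the aluminium drive plate (84 mm across); z out along the axis, x uphill. Groove: z 0 to 10 mm, radius 11.5. Head: radius 14.5 from 10 to 17 mm, then tapers to 10.5 at its end, 22 mm. Nothing else rises from the plate. The ring may be turned any way, eyes up.
- lever_base: Grey lever block 70 x 50 x 25 mm on top of the drive housing, 115 mm to the right of the spindle (seen from the robot), fixed. Origin: centre of its underside (66 mm above the table), z up; its x axis is horizontal and is the direction in which the lever is thrown. The lever's hinge is 22 mm above this origin, along the block's y axis.
- lever (a joint): Lever angle: 0 leaning 0.5 rad towards the robot's side (-x of the block), 1.0 leaning 0.5 rad to the far side (+x), where it stops. Stiff: it stays where it is left, about 1 N at the ball moves it.
- lever_tip (a point): Centre of the black ball (26 mm diameter) at the end of the steel lever (rod 10 mm thick), 80 mm from the hinge.
- bowl: Small dark red bowl, 110 mm across and 60 mm high, loose bystander. Origin: centre of its underside.
- tub: Clear lidded tub with a blue lid, 110 x 150 x 97 mm, loose bystander. Origin: centre of its underside.
Things that resemble listed ones, but are neither listed nor needed, are in the scene too. Leave any red or yellow look-alike of the ring alone.

How it is judged:
By the outcome, as a careful person would: the job done as asked, in the order asked, and still so for the second after the job is handed in, with the robot touching nothing.
It also fails if it takes over 43 s, if anything falls off the work surface, if the arm or the gripper's body presses on something with over 40 N, if the wrist force passes 120 N, or if a joint passes its speed limit or range.

### The arm

A 6-joint arm with a two-finger parallel gripper is mounted at the origin on the work surface. World frame = base frame: x ahead of the robot, y to its left, z up, the work surface at z = 0. Lengths are in mm, angles in rad, forces in N, time in s.
With the tool pointing down it reaches from about 350 to 875 mm from the base axis. Payload 4.2 kg.
Tool frame: the origin (TCP) lies at the very end of the fingers, on their centre line; the grasp point (between the pads) lies 19 mm behind it (pinch_z is the distance from the TCP to the grasp point, in mm); z points along the fingers, y is the line along which they close (so a half turn about z gives the same grasp; the last joint's range is limited). The gripper opens to 85 mm and grips with 20 to 120 N. Pads are 22 mm wide; open, the fingers measure 114 mm over their backs; the gripper's body (76 mm by 85 mm) begins 54 mm behind the grasp point. The pads swing forward as they close: fully open they stand 13 mm farther back than shut.
Start: joints at [-1.049, 0.385, 0.008, 0, -1.194, -0.259], TCP at [162.383, -603.516, 231.312] pointing down, gripper open.
Joint ranges: [-3.14, 3.14], [-1.21, 2.06], [-1.07, 1.41], [-3.16, 2.05], [-2.99, -0.16], [-3.1, 3.1]. Speed limits (rad/s): [2.79, 2.79, 3.14, 3.14, 3.14, 3.14].

### API

Orientations are given as a unit quaternion [x, y, z, w].
In Python, from bench import * gives the robot as it stands.
- The arm moves only by the tool arm_command, never from a script. Its argument "steps" is one flat list of numbers, 4 for each row, row after row: the shift along the tool's x, y, z in m, then the turn about the tool's z in rad. In form: [tx, ty, tz, roll, tx, ty, tz, roll, ...]. A call has 1 to 20 rows; each row shifts and turns the commanded pose from where the row before left it, along the tool's axes as they then stand; what a row does not reach is not made up. A row lasts 1/8 s, in which the tool goes at most 62.5 mm and 10.7 degrees, less where a joint would pass 70% of its speed; a pose out of reach is approached as far as the arm can. A call with a gripper value outside its range is refused whole. "grip" is the finger opening in m, from 0 to 0.0854, set as the call begins (left out, the last holds). The fingers move at their own pace and stop on an object; the grip force is fixed at half the most. Time passes only in rows, so rows that do not move let the fingers close. It gives the time, the measured TCP pose, the force, the opening and the grip force at its end, in the units of the state.
- read_state(): the state, without advancing time (a new reading comes with each control period).
- get_image(name): name is "scene" or "top" or "wrist"; returns the picture (400x640x3 uint8, red, green, blue); there is no depth.
- get_calibration(name): a dict with "camera_matrix" (3x3 intrinsics, pixels), "cam_to_world" (4x4, takes a point from camera to world coordinates). Camera axes: x right, y down, z forward; pixel columns grow to the right and rows downward; lengths in mm; the calibration is good to about 2 mm. A picture is of the moment at which its call begins: read the wrist's pose just before it. get_calibration takes no time and is no camera call; for the wrist camera it gives the pose at the moment of the call.
- job_done(): hands the job in; it is judged then, once.
The state is a dict: "clock": time; "joints": joint angles; "joint_vel": joint speeds; "joint_efforts": joint torques, N m; "position": TCP position; "ee_rot": TCP orientation; "contact_force": force on the tool from outside, world axes, zero at the start; "wrist_torque": the same for the moment, N m; "gripper_width": finger opening in mm; "grasp_force": force on a finger pad.
Only numpy, scipy, OpenCV 4.12 (cv2) and the standard library are available. Lean on these libraries where they do the work, as an engineer would, in place of code of your own. Each camera call takes 0.05 s, during which the arm holds its last target. There are 200 camera calls.

## Working session

There is one attempt and no reset: what is moved stays moved. The work goes in short steps, Python scripts to look and compute and a tool call to move; the robot and the scene stay as the last step left them, time stands still between calls to the robot, and variables do not carry over. Pictures are saved under pics/ and viewed, at most 10 in all, crops included, and the job is handed in when it is done.

Besides the shell and the picture viewer there is one more tool, called after "Call:" by a JSON object that holds its "name" and its "arguments". arm_command: Moves the arm, as the interface text tells. Its arguments: {"type":"object","properties":{"steps":{"type":"array","items":{"type":"number"}},"grip":{"type":"number"}},"required":["steps"]}

```bash
ls; mkdir -p pics
python3 - <<'E'
from bench import *
import cv2,numpy as np
for n in ["scene","top"]:
    cv2.imwrite(f"pics/{n}0.png",get_image(n)[:,:,::-1])
    c=get_calibration(n);print(n,np.round(c["camera_matrix"],1).tolist(),np.round(c["cam_to_world"],3).tolist())
s=read_state();print(s)
print(np.round(get_calibration("wrist")["cam_to_world"],3).tolist())
E
```

```text
pics
scene [[389.2, 0.0, 314.4], [0.0, 389.2, 202.7], [0.0, 0.0, 1.0]] [[-0.573, 0.598, -0.561, 1205.493], [0.82, 0.425, -0.384, 492.954], [0.009, -0.68, -0.734, 916.477], [0.0, 0.0, 0.0, 1.0]]
top [[365.0, 0.0, 323.6], [0.0, 365.0, 203.2], [0.0, 0.0, 1.0]] [[0.005, -0.987, 0.163, 443.723], [-1.0, -0.004, 0.002, 72.851], [-0.001, -0.163, -0.987, 902.125], [0.0, 0.0, 0.0, 1.0]]
{'clock': 0.1, 'joints': array([-1.04940914e+00,  3.85488751e-01,  6.75279363e-03, -3.89579253e-04,
       -1.19398887e+00, -2.58617699e-01]), 'joint_vel': array([-2.20143466e-03, -6.37313036e-04,  2.64739199e-03,  8.27436673e-04,
        8.69103484e-05,  4.52538267e-05]), 'joint_efforts': array([-8.88447848e-04, -3.93318629e+01,  1.88930279e+01,  4.19796199e+00,
       -2.58980923e-03,  1.00925365e-05]), 'position': array([ 162.2294011 , -603.04343547,  230.32842227]), 'ee_rot': array([-1.30935786e-01,  9.91390366e-01,  9.60680187e-04, -1.99140713e-04]), 'contact_force': array([ 0.21630215, -0.08259338, -0.5082189 ]), 'wrist_torque': array([-0.00376337, -0.00694066, -0.05555935]), 'grasp_force': 0.0, 'gripper_width': 85.5735440489825}
[[-0.261, 0.912, 0.315, 79.279], [0.965, 0.245, 0.088, -625.504], [0.003, 0.327, -0.945, 372.806], [0.0, 0.0, 0.0, 1.0]]
```

View pics/scene0.png

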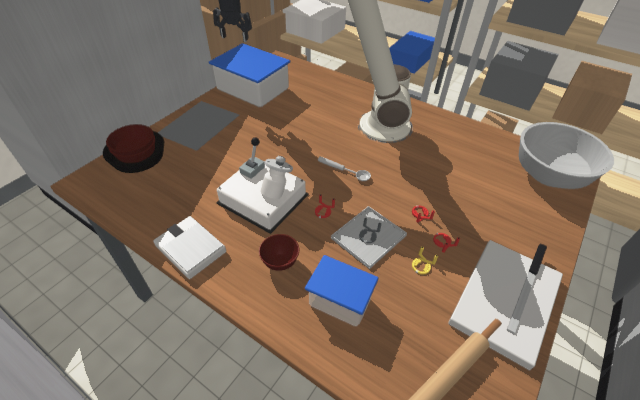

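View pics/top0.png

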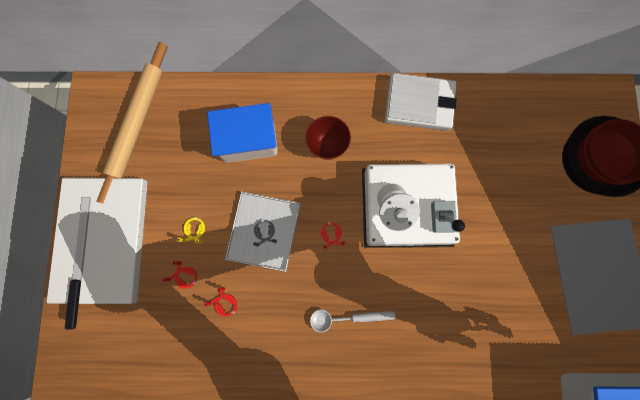

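The scene view shows the tray with the dark ring (about 370,230), the white drive (265,190), lever, bowl and tub. In the top view the ring is at (264,232) with its eyes towards the robot, the spindle is at (400,213) and the lever ball at (458,226). I'll zoom in on these.

Run:
```python
import cv2,numpy as np
t=cv2.imread("pics/top0.png");s=cv2.imread("pics/scene0.png")
r=lambda im,x,y,w,h:cv2.resize(im[y:y+h,x:x+w],(400,300),interpolation=cv2.INTER_CUBIC)
o=np.vstack([np.hstack([r(t,232,206,64,48),r(t,370,170,100,75)]),np.hstack([r(s,340,205,64,48),r(s,220,130,100,75)])])
cv2.imwrite("pics/z.png",o)
```

```text
(no output)
```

View pics/z.png

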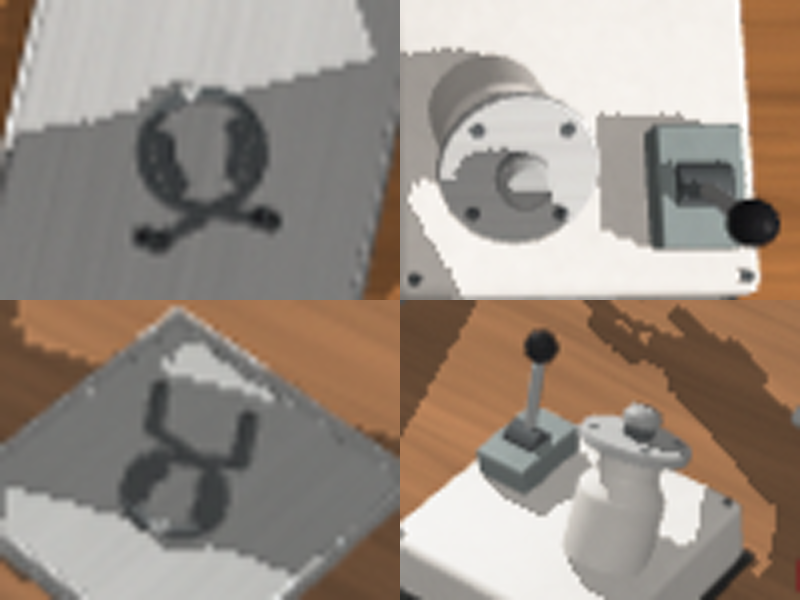

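The crops show eye tops at top-view pixels (255.5,244.1) and (274.4,241.2), and scene pixels (365.3,218.6) and (379.7,223.9). The plate centre is near (400,212), with the ball at (458,226) in the top view and (255,141.5) in the scene view.

```bash
cat > h.py <<'E'
from bench import *
import numpy as np,cv2
from scipy.spatial.transform import Rotation as R
def ray(c,px):
    T=np.array(c["cam_to_world"]);d=T[:3,:3]@np.linalg.inv(c["camera_matrix"])@[px[0],px[1],1]
    return T[:3,3],d/np.linalg.norm(d)
def plane(c,px,z):
    o,d=ray(c,px);return o+d*(z-o[2])/d[2]
def tri(*v):
    A=0;b=0;L=[ray(c,p) for c,p in v]
    for o,d in L:
        P=np.eye(3)-np.outer(d,d);A=A+P;b=b+P@o
    x=np.linalg.solve(A,b);return x,[np.linalg.norm(np.cross(x-o,d)) for o,d in L]
def proj(c,X):
    T=np.array(c["cam_to_world"]);p=np.array(c["camera_matrix"])@(T[:3,:3].T@(np.asarray(X)-T[:3,3]));return p[:2]/p[2]
E
python3 - <<'E'
from h import *
np.set_printoptions(precision=1,suppress=True)
t=get_calibration("top");s=get_calibration("scene")
print("eyeL",tri((t,(255.5,244.1)),(s,(379.7,223.9))),"or",tri((t,(255.5,244.1)),(s,(365.3,218.6))))
print("eyeR",tri((t,(274.4,241.2)),(s,(365.3,218.6))))
print("eyes z39",plane(t,(255.5,244.1),39),plane(t,(274.4,241.2),39),"ring c",plane(t,(264.5,230.8),6))
print("plate",plane(t,(400,212),150),"s",plane(s,(220+(635-400)/4,130+(438-300)/4),150))
print("head",tri((t,(401,215)),(s,(220+242/4,130+112/4))))
print("ball",tri((t,(458.,225.5)),(s,(255.2,141.5))))
print("tray",[plane(t,p,14) for p in [(241,192),(299,202),(286,271),(226,261)]])
print("block",[plane(t,(370+x/4,170+y/4),91) for x,y in[(257,125),(340,125),(343,247),(262,247)]])
E
```

```text
eyeL (array([488.3, 236.1,  32.7]), [np.float64(0.6330915856667296), np.float64(0.6330915856668886)]) or (array([497.9, 214.4,  52.4]), [np.float64(20.110025913265595), np.float64(20.11002591326547)])
eyeR (array([495.3, 191.4,  33.2]), [np.float64(0.5450214267027232), np.float64(0.545021426702689)])
eyes z39 [488.2 234.4  39. ] [495.3 190.1  39. ] ring c [522.6 219.6   6. ]
plate [550.3 -84.6 150. ] s [554.5 -81.7 150. ]
head (array([542.1, -83.5, 165.5]), [np.float64(0.2762263430957258), np.float64(0.27622634309583677)])
ball (array([ 521.7, -199.9,  160. ]), [np.float64(0.012106807361861528), np.float64(0.012106807362033142)])
tray [array([617.9, 279.6,  14. ]), array([593.4, 135.4,  14. ]), array([425.8, 163.8,  14. ]), array([448.8, 308.6,  14. ])]
block [array([ 583.5, -174.8,   91. ]), array([ 583.7, -221.6,   91. ]), array([ 515. , -219.5,   91. ]), array([ 514.8, -174.5,   91. ])]
```

Call:
{"name": "arm_command", "arguments": {"steps": [0, 0, 0, 0.1313, 0, 0, 0, 0.1313, -0.0328, 0.0519, 0, 0, -0.0328, 0.0519, 0, 0, -0.0328, 0.0519, 0, 0, -0.0328, 0.0519, 0, 0, -0.0328, 0.0519, 0, 0, -0.0328, 0.0519, 0, 0, -0.0328, 0.0519, 0, 0, -0.0328, 0.0519, 0, 0, -0.0328, 0.0519, 0, 0, -0.0328, 0.0519, 0, 0, 0, 0, 0, 0, 0, 0, 0, 0]}}

```text
clock: 1.85
position: [489.7, -84.3, 230.8]
ee_rot: [-0.0, 1.0, -0.0, -0.001]
contact_force: [-0.5, 0.4, -1.2]
gripper_width: 85.2
grasp_force: 0.0
```

```bash
cat >> h.py <<'E'
np.set_printoptions(precision=1,suppress=True)
def snap(f,cam="wrist"):
    s=read_state();c=get_calibration(cam);im=get_image(cam)[:,:,::-1].copy();cv2.imwrite(f"pics/{f}.png",im)
    np.savez(f"pics/{f}.npz",**{k:np.array(c[k]) for k in("camera_matrix","cam_to_world")})
    print(s["clock"],s["position"],R.from_quat(s["ee_rot"]).as_matrix().T.round(3).tolist(),s["contact_force"],s["gripper_width"],s["grasp_force"]);return im,c
def load(f): return cv2.imread(f"pics/{f}.png"),dict(np.load(f"pics/{f}.npz"))
E
python3 -c "
from h import *
snap('w1')"
```

```text
1.85 [489.7 -84.3 230.8] [[-1.0, -0.001, 0.002], [-0.001, 1.0, -0.0], [-0.002, -0.0, -1.0]] [-0.5  0.4 -1.2] 85.16363094910119 0.0
```

View pics/w1.png

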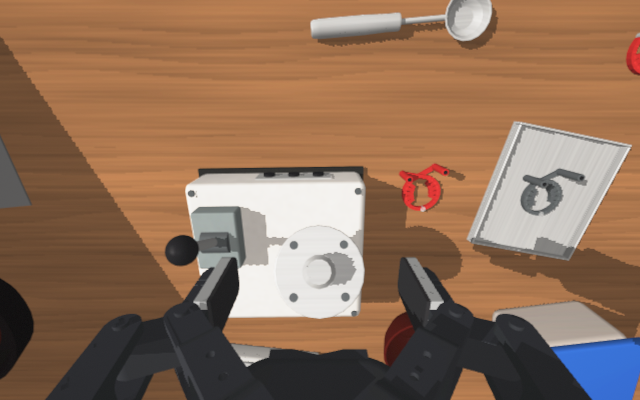

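The wrist view (robot at the top) shows the plate with four bolt holes at (293,297), (345,297), (294,245) and (343,244). The head is near (318,270), the ball at (182,250), and the dark ring in the tray around (541,190). The diagonals of the bolt holes will give me the plate centre.

Run:
```python
from h import *
im,c=load('w1');g=cv2.cvtColor(im,cv2.COLOR_BGR2GRAY).astype(float)
def blob(g,p,r=5):
    x,y=p;w=g[y-r:y+r+1,x-r:x+r+1];k=np.clip(np.median(w)-25-w,0,None);Y,X=np.mgrid[y-r:y+r+1,x-r:x+r+1];return np.array([(k*X).sum(),(k*Y).sum()])/k.sum()
def X(h):
    L=lambda a,b:np.cross([*a,1],[*b,1]);q=np.cross(L(h[0],h[1]),L(h[2],h[3]));return q[:2]/q[2]
h=[blob(g,p) for p in[(293,297),(343,244),(345,297),(294,245)]];q=X(h);print(h,q,plane(c,q,150))
# holes on tilted plane assumption: 30deg lean about y
O=plane(c,q,150);n=np.array([-.5,0,.866])
for p in h:
    o,d=ray(c,p);P=o+d*((O-o)@n)/(d@n);print("hole rel",P-O)
t=get_calibration("top");im=cv2.imread("pics/top0.png");gt=cv2.cvtColor(im,cv2.COLOR_BGR2GRAY).astype(float)
ht=[blob(gt,p,2) for p in[(389,202),(410,223),(412,202),(388,223)]];q2=X(ht);print(ht,q2,plane(t,q2,150));print("tri",tri((c,q),(t,q2)))
# head blob in wrist; ball
cv2.imwrite("pics/z2.png",np.hstack([cv2.resize(load('w1')[0][220:325,265:370],(400,400),interpolation=cv2.INTER_CUBIC),cv2.resize(load('w1')[0][145:235,495:585],(400,400),interpolation=cv2.INTER_CUBIC)]))
m=(g<60).astype(np.uint8);m[:, :160]=0;m[:,200:]=0;m[:230]=0;m[275:]=0
M=cv2.moments(m);b=(M['m10']/M['m00'],M['m01']/M['m00']);print("ball",b,tri((c,b),(t,(458,225.5)),(get_calibration("scene"),(255.2,141.5))))
# housing corner screws z66
for p in[(192,193),(358,191),(355,314)]: print(plane(c,p,66))
```

```text
[array([293.1, 297.1]), array([343.4, 244.1]), array([345. , 296.4]), array([293.4, 244.7])] [318.7 270.1] [547.8 -83.7 150. ]
hole rel [ 20.5 -23.   11.8]
hole rel [-20.5  23.  -11.8]
hole rel [20.  23.7 11.5]
hole rel [-19.9 -23.6 -11.5]
[array([388.9, 202.1]), array([409.4, 222.8]), array([411.5, 201.9]), array([387.8, 222.8])] [399.3 212.6] [549.1 -83.2 150. ]
tri (array([549.4, -83.7, 147.4]), [np.float64(0.03324288373189478), np.float64(0.03324288373186127)])
ball (181.9165545087483, 249.93270524899057) (array([ 521.6, -200.1,  160. ]), [np.float64(0.2179869386512399), np.float64(0.1455167564993654), np.float64(0.08177169349008831)])
[ 500.2 -228.3   66. ]
[497.6 -38.7  66. ]
[669.7 -34.5  66. ]
```

View pics/z2.png

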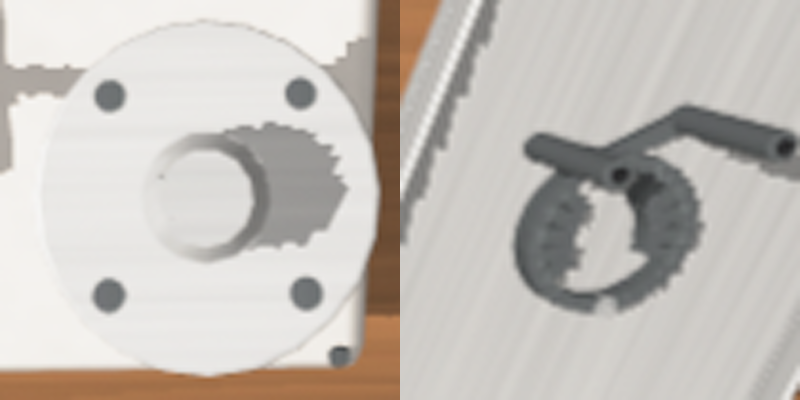

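The left crop shows the plate squarely, with the head tip at (319.3,271.7). The right crop shows eye-top holes at (581.6,178.1) and (544.5,184.4), with the hinge gap at about (541,213).

Run:
```python
from h import *
im,c=load('w1');t=get_calibration("top");s=get_calibration("scene")
O=np.array([548.5,-83.5,150]);print("headtip pred",proj(c,O+22*np.array([-.5,0,.866])),"top",proj(t,O+22*np.array([-.5,0,.866])))
a=plane(c,(581.6,178.1),39);b=plane(c,(544.5,184.4),39);print(a,b,np.linalg.norm(a-b))
print(tri((c,(581.6,178.1)),(t,(255.5,244.1)),(s,(379.7,223.9))),tri((c,(544.5,184.4)),(t,(274.4,241.2)),(s,(365.3,218.6))))
m=(a+b)/2;v=(b-a)/np.linalg.norm(b-a);x=np.array([v[1],-v[0],0]);print("mid",m,"xdir",x,np.degrees(np.arctan2(x[1],x[0])),"centre",m-32*x)
print("back",plane(c,(541,213),3),"pred",m-56*x)
```

```text
headtip pred [319.  272.1] top [401.6 217. ]
[488.9 238.   39. ] [496.9 194.7  39. ] 44.041568791926544
(array([489.3, 237. ,  36.9]), [np.float64(2.212249424530577), np.float64(2.355025314343264), np.float64(1.6174856731700542)]) (array([496.7, 192.6,  37.9]), [np.float64(2.3536928805565607), np.float64(2.6583075300511476), np.float64(1.7333989074170524)])
mid [492.9 216.4  39. ] xdir [-1.  -0.2  0. ] -169.4647630961934 centre [524.4 222.2  39. ]
back [548.8 230.9   3. ] pred [548.  226.6  39. ]
```

Call:
{"name": "arm_command", "arguments": {"steps": [0, 0.0595, 0, 0, 0, 0.0595, 0, 0, 0, 0.0595, 0, 0, 0, 0.0595, 0.02, 0, -0.0015, 0.0595, 0.02, -0.09, 0, 0, 0.05, -0.09, 0, 0, 0, 0, 0, 0, 0, 0]}}

```text
clock: 2.9
position: [492.9, 211.6, 143.2]
ee_rot: [-0.089, 0.996, 0.0, 0.001]
contact_force: [0.6, -0.3, 0.2]
gripper_width: 85.6
grasp_force: 0.0
```

```bash
python3 -c "
from h import *
snap('w2')"
```

```text
2.9 [492.9 211.6 143.2] [[-0.984, -0.177, -0.002], [-0.177, 0.984, 0.0], [0.002, 0.001, -1.0]] [ 0.6 -0.3  0.2] 85.64321464115073 0.0
```

View pics/w2.png

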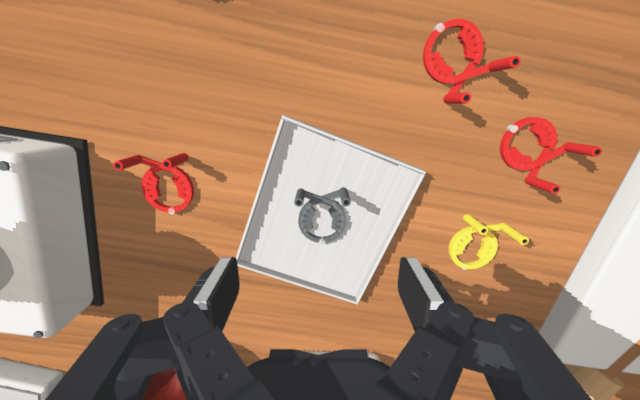

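The ring is centred at about (322,218) in this view, with eye tops near (299,201) and (346,201). I'll refine these on the dark holes at the post tops.

Run:
```python
from h import *
im,c=load('w2');g=cv2.cvtColor(im,cv2.COLOR_BGR2GRAY).astype(float)
def dark(p,r=8):
    x,y=p;w=g[y-r:y+r+1,x-r:x+r+1];lo=w.min();k=np.clip(lo+22-w,0,None);Y,X=np.mgrid[y-r:y+r+1,x-r:x+r+1];print(lo,(k>0).sum());return np.array([(k*X).sum(),(k*Y).sum()])/k.sum()
L,Rr=dark((299,201)),dark((346,201));print(L,Rr)
a=plane(c,L,39);b=plane(c,Rr,39);print(a,b,np.linalg.norm(a-b))
print(g[190:212:2,290:308:2].astype(int));print(g[190:212:2,336:356:2].astype(int))
m=(a+b)/2;v=(b-a)[:2]/np.linalg.norm(b-a);v=v if v[1]>0 else -v;print("mid",m,"ydir deg",np.degrees(np.arctan2(-v[0],v[1])))
s=read_state();Rm=R.from_quat(s["ee_rot"]).as_matrix();print("tool delta",Rm.T@(m-s["position"]))
```

```text
50.0 29
49.0 14
[299.2 200.7] [345.7 201.9]
[495.2 194.5  39. ] [488.7 237.2  39. ] 43.1628062381531
[[228 228 228 216 111  95  75 112 212]
 [227 228 228 189 107  89  72  70  81]
 [228 228 229 146 101  84  68  70  82]
 [228 227 225 116  96  79  67  78  83]
 [228 228 214 118 120  99  68 185 195]
 [227 229 190 115  77 103 102 210 226]
 [228 229 163  79  51  55 117 222 187]
 [228 228 208 113  65  88 149 177 118]
 [229 227 228 210 168 181 202 120 129]
 [229 227 228 228 227 221 123 119 133]
 [227 227 229 227 229 184 122 134 116]]
[[189 130 115 108  94  86 149 207 226 231]
 [123 120 115 111  98  77 126 151 153 176]
 [124 125 112 112 101  82 104 152 154 150]
 [128 135 122 113 104  88  82 153 153 149]
 [183 214 169 114 122 122  97 129 150 149]
 [210 221 209 127 102  64 105 133 165 150]
 [ 86 131 214 128  54  50  74 157 226 222]
 [120  92 173 157  94  70 110 198 227 227]
 [129 124 102 142 158 179 215 227 227 225]
 [149 121 122 103 152 215 227 227 227 224]
 [100 132 130 117 147 182 220 228 226 225]]
mid [491.9 215.9  39. ] ydir deg 8.616792421800154
tool delta [  0.9   4.  104.7]
```

Call:
{"name": "arm_command", "arguments": {"steps": [0.0005, 0.0038, 0.045, 0, 0, 0, 0.045, 0, 0, 0, 0.028, 0, 0, 0, 0.01, 0, 0, 0, 0, 0]}}

```text
clock: 3.58
position: [491.6, 216.3, 14.6]
ee_rot: [-0.09, 0.996, 0.0, 0.001]
contact_force: [0.2, 0.1, 1.0]
gripper_width: 85.1
grasp_force: 0.0
```

Call:
{"name": "arm_command", "arguments": {"steps": [0, 0, 0, 0, 0, 0, 0, 0, 0, 0, 0, 0, 0, 0, 0, 0, 0, 0, 0, 0, 0, 0, 0, 0], "grip": 0}}

```text
clock: 4.32
position: [491.9, 218.9, 17.3]
ee_rot: [-0.091, 0.996, 0.002, 0.003]
contact_force: [-8.3, 3.7, 17.6]
gripper_width: 17.8
grasp_force: 58.1
```

Call:
{"name": "arm_command", "arguments": {"steps": [0, 0, -0.01, 0, 0, 0, -0.04, 0, 0, 0, -0.05, 0, 0, 0, 0, 0]}}

```text
clock: 4.82
position: [492.9, 217.8, 118.1]
ee_rot: [-0.09, 0.996, 0.003, 0.004]
contact_force: [-0.2, 0.3, -1.2]
gripper_width: 17.7
grasp_force: 59.3
```

```bash
python3 -c "
from h import *
im,c=snap('w3');sc,_=snap('s3','scene');t,_=snap('t3','top')
r=lambda im,x,y,w,h:cv2.resize(im[y:y+h,x:x+w],(400,300),interpolation=cv2.INTER_CUBIC)
w=cv2.resize(im[180:390,180:460],(800,600),interpolation=cv2.INTER_CUBIC)[:300*2]
cv2.imwrite('pics/z3.png',np.vstack([np.hstack([r(im,220,190,200,150),r(im,270,220,100,75)]),np.hstack([r(sc,310,150,100,75),r(t,230,200,80,60)])]))"
```

```text
4.825 [492.9 217.8 118.1] [[-0.984, -0.18, -0.009], [-0.18, 0.984, 0.004], [0.008, 0.006, -1.0]] [-0.2  0.3 -1.2] 17.66947137968139 59.280256032943726
4.875 [491.3 216.7 115.6] [[-0.984, -0.179, -0.004], [-0.179, 0.984, 0.002], [0.003, 0.003, -1.0]] [-0.6 -0.4 -2.1] 17.260727400462315 59.30340528488159
4.925 [490.3 216.  114. ] [[-0.984, -0.179, -0.001], [-0.179, 0.984, 0.001], [0.0, 0.001, -1.0]] [ 0.5  0.2 -1.8] 17.59459121067232 59.30022954940796
```

View pics/z3.png

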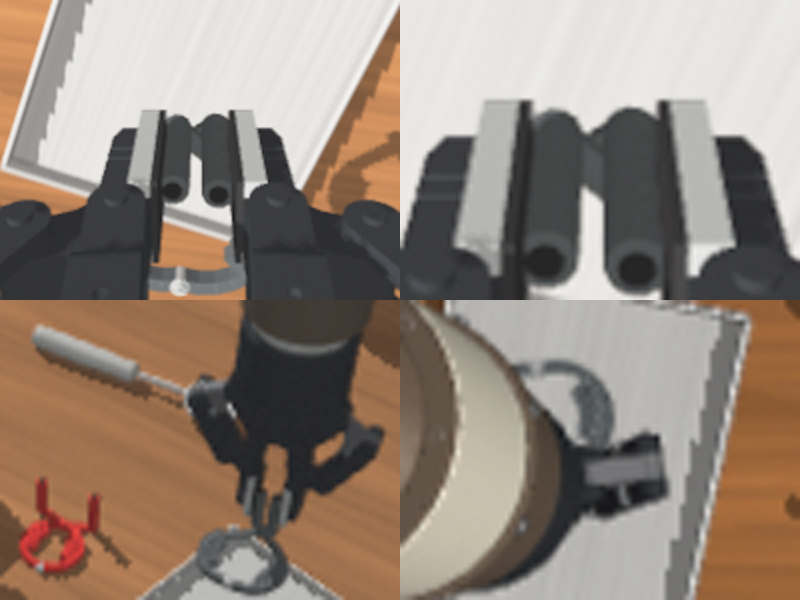

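The ring is held, spread and hanging level. The two posts are between the pads, with tops at about (306.5,285) and (328.5,286.5), and the white hinge pin is at (310,334). I'll work out the ring's pose in the tool frame.

```bash
python3 - <<'E'
from h import *
im,c=load('w3');P=np.array([492.9,217.8,118.1]);
Rm=np.array([[-0.984,-0.18,-0.009],[-0.18,0.984,0.004],[0.008,0.006,-1.0]])
g=cv2.cvtColor(im,cv2.COLOR_BGR2GRAY);
w=g[322:342,298:322];y,x=np.unravel_index(w.argmax(),w.shape);ys,xs=np.where(w>190);print("hinge",xs.mean()+298,ys.mean()+322,len(xs))
h=(xs.mean()+298,ys.mean()+322)
for z in(-20,-15,-10): print("hinge tool",z,Rm@(plane(c,h,118.1+z)-P))
for e in((306.5,285),(328.5,286.5)):
    for z in(18,22): print("eye tool",z,Rm@(plane(c,e,118.1+z)-P))
E
python3 - <<'E'
import sys;sys.path.insert(0,'.')
from h import *
print(read_state()["position"])
im,c=load('s3');P=np.array([491.3,216.7,115.6])
# predicted positions of hinge/eye in scene for reference
R0=np.array([[-.984,-.179,0],[-.179,.984,0],[0,0,-1]])
for t in ([-60,0,14],[-60,-6,14],[-36,0,14],[-60,0,8],[-60,0,20]):
    print(t,proj(c,P+R0.T@np.array(t)))
t,ct=load('t3')
E
```

```text
hinge 308.2916666666667 333.5208333333333 48
hinge tool -20 [-73.2  -6.9  20.6]
hinge tool -15 [-68.3  -6.7  15.6]
hinge tool -10 [-63.3  -6.5  10.5]
eye tool 18 [ -3.5  -5.9 -18. ]
eye tool 22 [ -0.6  -5.7 -22. ]
eye tool 18 [ -4.4   5.6 -17.9]
eye tool 22 [ -1.5   5.4 -22. ]
[489.8 215.6 112.9]
[-60, 0, 14] [369.1 220.6]
[-60, -6, 14] [367.1 219.9]
[-36, 0, 14] [372.  214.7]
[-60, 0, 8] [369.4 219.2]
[-60, 0, 20] [368.9 222.1]
```

Call:
{"name": "arm_command", "arguments": {"steps": [0, 0, 0, 0.09, 0, 0, 0, 0.09, 0.015, -0.03, 0, 0, 0.015, -0.055, 0, 0, 0.015, -0.055, 0, 0, 0.015, -0.055, 0, 0, 0, -0.055, 0, 0, 0, -0.05, 0, 0, 0, 0, 0, 0, 0, 0, 0, 0, 0, 0, 0, 0]}}

```text
clock: 6.35
position: [430.4, -83.0, 113.0]
ee_rot: [-0.001, 1.0, -0.0, -0.001]
contact_force: [-0.6, -0.4, -1.1]
gripper_width: 17.5
grasp_force: 59.2
```

```bash
cat >> h.py <<'E'
def tool(c,px,dz,P,Rm): return Rm.T@(plane(c,px,P[2]+dz)-P)
E
python3 - <<'E'
from h import *
im,c=snap('w4');s=read_state();P=s["position"];Rm=R.from_quat(s["ee_rot"]).as_matrix();print(P)
g=cv2.cvtColor(im,cv2.COLOR_BGR2GRAY)
w=g[325:345,290:340];print(w[::2,::3])
cv2.imwrite('pics/z4.png',cv2.resize(im[240:360,240:400],(800,600),interpolation=cv2.INTER_CUBIC))
E
```

```text
6.35 [430.4 -83.  113. ] [[-1.0, -0.002, 0.001], [-0.002, 1.0, -0.0], [-0.001, -0.0, -1.0]] [-0.6 -0.4 -1.1] 17.54357403774209 59.16855990886688
[430.6 -82.9 113.2]
[[ 49  46  73  77  92  94 172 133  72 122 185 183 186 104 104 112 125]
 [ 48  47  79  78  75  91 169 132  74  78  92  87  95 103 102 110 115]
 [ 48  62  99  93  97  97 196 153  77  77  90  89  93 102 103 121 125]
 [ 46  62 125 128 125 189 230 228 135 101 102 102 109 116 125 149 125]
 [ 45  55 125 133 125 236 230 228 212 124 125 125 125 125 125 125 125]
 [ 46  82 225 186 164 227 230 228 190 125 125 125 125 125 132 183 244]
 [ 43  82 247 247 247 247 239 243 246 226 212 212 211 237 247 247 247]
 [ 42  97 247 247 247 247 247 247 247 247 247 247 247 247 247 247 247]
 [ 43 125 247 247 247 247 247 247 247 247 247 247 247 247 247 247 247]
 [ 44 126 247 247 247 247 247 247 247 247 247 247 247 247 247 247 247]]
```

View pics/z4.png

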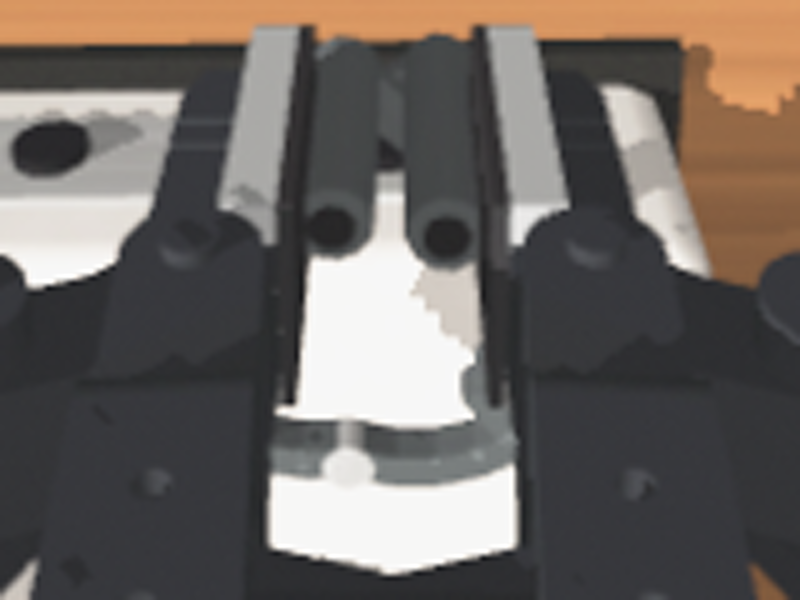

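The zoomed view shows post tops at (306.2,285.8) and (329.0,287.2), and the white hinge pin at (309.6,333.6), so the ring is yawed slightly in the grip.

Run:
```python
from h import *
im,c=load('w4');P=np.array([430.5,-83,113.1]);Rm=np.diag([-1.,1,-1])
for u in (12,14.3,16):
    e=[tool(c,p,36-u,P,Rm) for p in((306.2,285.8),(329,287.2))];h=tool(c,(309.6,333.6),6-u,P,Rm);m=(e[0]+e[1])/2
    v=(h-m)[:2];d=np.linalg.norm(v);C=h[:2]-24*v/d
    print(u,"eyes",e,"mid",m,"hinge",h,"dist",d,"yaw",np.degrees(np.arctan2(v[1],v[0]))-180,"centre",C)
for p in((250,250),(400,250)): pass
# housing front edge rows: find white start along column 220..
g=cv2.cvtColor(im,cv2.COLOR_BGR2GRAY);print(g[230:300:2,225].tolist(),g[230:300:2,275].tolist())
for r in(250,258,262,280):print(r,plane(c,(225,r),66))
```

```text
12 eyes [array([  0.4,  -6. , -24. ]), array([ -0.4,   5.4, -24. ])] mid [  0.   -0.3 -24. ] hinge [-58.8  -5.5   6. ] dist 59.03202157188777 yaw -354.9295337552706 centre [-34.9  -3.4]
14.3 eyes [array([ -1.2,  -6.1, -21.7]), array([ -2. ,   5.5, -21.7])] mid [ -1.6  -0.3 -21.7] hinge [-61.   -5.6   8.3] dist 59.61129757785806 yaw -354.90050610136814 centre [-37.1  -3.5]
16 eyes [array([ -2.4,  -6.2, -20. ]), array([ -3.3,   5.6, -20. ])] mid [ -2.9  -0.3 -20. ] hinge [-62.7  -5.7  10. ] dist 60.039467773003814 yaw -354.87941089223506 centre [-38.8  -3.5]
[156, 152, 149, 158, 158, 164, 160, 165, 167, 149, 47, 55, 62, 60, 119, 216, 218, 218, 220, 221, 220, 222, 223, 223, 223, 222, 223, 223, 224, 226, 235, 57, 57, 57, 56] [158, 153, 152, 150, 156, 165, 163, 165, 165, 143, 48, 61, 62, 63, 148, 184, 140, 85, 57, 64, 58, 57, 57, 57, 57, 57, 56, 52, 54, 57, 70, 79, 57, 57, 56]
250 [ 449.4 -153.5   66. ]
258 [ 456.3 -154.2   66. ]
262 [ 459.8 -154.6   66. ]
280 [ 476.  -156.3   66. ]
```

Call:
{"name": "arm_command", "arguments": {"steps": [-0.009, 0, 0.015, 0, -0.009, 0, 0.013, 0, 0, 0, 0.006, 0, 0, 0, 0.005, 0, 0, 0, 0.004, 0, 0, 0, 0.004, 0, 0, 0, 0, 0]}}

```text
clock: 7.28
position: [445.8, -83.9, 66.4]
ee_rot: [-0.0, 1.0, -0.0, -0.003]
contact_force: [-7.8, 3.0, 11.1]
gripper_width: 17.5
grasp_force: 66.0
```

Call:
{"name": "arm_command", "arguments": {"steps": [0, 0, 0.003, 0, 0, 0, 0.003, 0, 0, 0, 0, 0]}}

```text
clock: 7.65
position: [445.5, -84.1, 60.4]
ee_rot: [0.0, 1.0, -0.0, -0.003]
contact_force: [-8.9, 3.2, 11.9]
gripper_width: 17.3
grasp_force: 67.6
```

Call:
{"name": "arm_command", "arguments": {"steps": [0.01, 0, -0.02, 0, 0.01, 0, -0.03, 0, 0, 0, -0.03, 0, 0, 0, 0, 0, 0, 0, 0, 0]}}

```text
clock: 8.28
position: [428.0, -83.8, 139.6]
ee_rot: [0.0, 1.0, 0.0, -0.001]
contact_force: [-1.0, -0.1, -0.2]
gripper_width: 17.7
grasp_force: 65.4
```

Run:
```python
from h import *
im,c=snap('w5');sc,cs=snap('s5','scene');print(read_state()["position"])
cv2.imwrite('pics/z5.png',np.hstack([cv2.resize(im[240:390,260:380],(400,500),interpolation=cv2.INTER_CUBIC),cv2.resize(sc[110:210,250:330],(400,500),interpolation=cv2.INTER_CUBIC)]))
P=read_state()["position"];print(proj(cs,P))
```

```text
8.275 [428.  -83.8 139.6] [[-1.0, 0.0, 0.002], [0.0, 1.0, 0.0], [-0.002, 0.0, -1.0]] [-1.  -0.1 -0.2] 17.72885206537995 65.35038113594055
8.325 [427.8 -83.9 139.3] [[-1.0, 0.0, 0.003], [0.0, 1.0, -0.0], [-0.003, -0.0, -1.0]] [ 0.  -1.1 -0.7] 17.771471914908126 65.36011934280396
[427.8 -83.9 139.2]
[303.5 145. ]
```

View pics/z5.png

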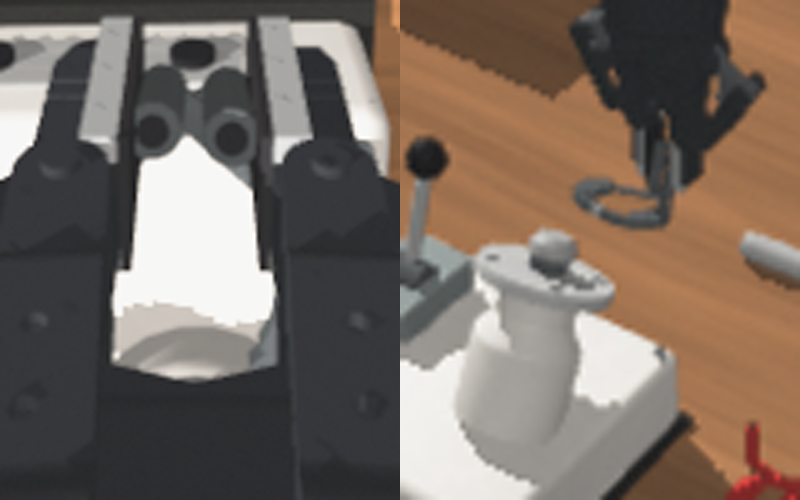

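The ring is now tilted in the grip with its back up. Eye tops are at wrist pixels (305.6,279.6) and (329.6,280.5). In the scene view the ring's left end is at (284.8,148) and its lower edge at about (299,155.6). I'll estimate the tilt from these.

Run:
```python
from h import *
_,c=load('w5');_,cs=load('s5');P=np.array([427.8,-83.9,139.3]);Pw=np.array([428,-83.8,139.6]);Rm=np.diag([-1.,1,-1])
t=np.linspace(0,2*np.pi,90)
def tilt(X,th,pz,px=-1.6):
    X=np.atleast_2d(X)-[px,0,pz];a=np.radians(th);x,z=X[:,0],X[:,2]
    # back (-x) goes up (-z)
    return np.c_[x*np.cos(a)-z*np.sin(a)*-1*-1, X[:,1], z*np.cos(a)+x*np.sin(a)]+[px,0,pz]
for pz in(-12,-16,-19):
  for th in(0,20,25,30,35):
    circ=np.c_[-37.1+26*np.cos(t),-3.5+26*np.sin(t),0*t+14.3];circ=np.r_[circ,circ-[0,0,6]]
    q=np.array([proj(cs,P+Rm@v) for v in tilt(circ,th,pz)])
    e=[proj(c,Pw+Rm@v) for v in tilt([[-1.2,-6.1,-21.7],[-2,5.5,-21.7]],th,pz)]
    i=q[:,0].argmin();j=q[:,1].argmax();k=q[:,1].argmin();print(pz,th,"left",q[i],"bot",q[j],"top",q[k],"eyes",e[0],e[1])
im=cv2.imread('pics/s5.png');print(cv2.cvtColor(im,cv2.COLOR_BGR2GRAY)[140:160,282:306])
```

```text
-12 0 left [287.2 153.1] bot [295.3 159.7] top [295.6 147.5] eyes [306.3 285.7] [329.1 287. ]
-12 20 left [285.9 150.5] bot [297.5 155.8] top [291.1 146.6] eyes [306.2 279.3] [329.2 280.9]
-12 25 left [285.7 149.4] bot [298.4 154.7] top [289.9 146.1] eyes [306.2 277.6] [329.2 279.2]
-12 30 left [285.7 148.1] bot [299.6 153.6] top [288.5 145.4] eyes [306.3 275.9] [329.2 277.5]
-12 35 left [285.7 146.8] bot [300.6 152.6] top [287.4 144.5] eyes [306.3 274.1] [329.2 275.8]
-16 0 left [287.2 153.1] bot [295.3 159.7] top [295.6 147.5] eyes [306.3 285.7] [329.1 287. ]
-16 20 left [285.6 150.7] bot [297.2 155.9] top [290.8 146.8] eyes [306.2 281.9] [329.2 283.5]
-16 25 left [285.4 149.6] bot [298.  154.9] top [289.6 146.3] eyes [306.3 280.9] [329.2 282.5]
-16 30 left [285.3 148.3] bot [299.2 153.8] top [288.1 145.6] eyes [306.3 279.9] [329.2 281.5]
-16 35 left [285.2 147. ] bot [300.2 152.8] top [286.9 144.7] eyes [306.3 278.8] [329.2 280.5]
-19 0 left [287.2 153.1] bot [295.3 159.7] top [295.6 147.5] eyes [306.3 285.7] [329.1 287. ]
-19 20 left [285.4 150.8] bot [297.  156.1] top [290.6 146
[... 1642 characters left out ...]
25 127 127 127 124 123 115  77  66  73  77  86  93  92  93  96  90
   95  88  60  67 110 125]
 [124 122 124 126 127 127 127 125 115 100  77  67  69  71  71  73  72  70
   71  69  61  80 122 125]
 [130 126 124 123 125 126 128 127 127 123 118 115 101  89  78  79  78  76
   76  86  88 116 125 125]
 [160 139 129 125 125 124 125 127 128 127 128 126 121 119 116 118 120 120
  119 119 116 121 122 123]
 [178 171 149 131 130 127 125 125 126 127 128 130 128 126 125 124 125 126
  127 126 125 123 121 121]
 [147 142 119 118 130 132 131 129 126 126 126 128 128 130 129 126 125 124
  125 125 126 127 125 124]
 [125 118 109 116 132 133 133 132 131 129 126 125 126 128 128 129 128 127
  125 125 125 125 125 126]]
```

Call:
{"name": "arm_command", "arguments": {"steps": [0, 0, -0.03, 0, 0, 0, -0.03, 0, -0.02, 0.002, 0, 0, -0.02, 0.002, 0, 0, -0.0078, 0, 0.0134, 0, -0.0078, 0, 0.0134, 0, 0, 0, 0, 0, 0, 0, 0, 0, 0, 0, 0, 0]}}

```text
clock: 9.5
position: [484.1, -79.9, 174.1]
ee_rot: [-0.0, 1.0, 0.0, 0.0]
contact_force: [-0.1, 0.1, -1.2]
gripper_width: 17.6
grasp_force: 65.3
```

Run:
```python
from h import *
sc,cs=snap('s6','scene');im,c=snap('w6');t,ct=snap('t6','top');P=read_state()["position"]
O=np.array([548.5,-83.5,150]);n=np.array([-.5,0,.866])
C=P+[47.5,-3.5,7.5];print("ring C",C,"s",(C-O)@n,"lateral",(C-O)-((C-O)@n)*n)
print("head tip scene",proj(cs,O+22*n),"plate c",proj(cs,O),"ring c",proj(cs,C), "wrist ring c",proj(c,C),proj(c,O+22*n),"top",proj(ct,C),proj(ct,O+22*n))
o=np.hstack([cv2.resize(sc[130:210,230:310],(400,400),interpolation=cv2.INTER_CUBIC),cv2.resize(im[250:350,270:370],(400,400),interpolation=cv2.INTER_CUBIC)])
cv2.imwrite('pics/z6.png',o)
```

```text
9.5 [484.1 -79.9 174.1] [[-1.0, -0.0, -0.001], [-0.0, 1.0, 0.0], [0.001, 0.0, -1.0]] [-0.1  0.1 -1.2] 17.637040053526764 65.31790494918823
9.55 [484.2 -79.8 174.2] [[-1.0, -0.0, -0.001], [-0.0, 1.0, 0.0], [0.001, 0.0, -1.0]] [-0.9 -0.5 -1.2] 17.74939438209865 65.31620264053345
9.6 [484.2 -79.8 174.2] [[-1.0, -0.0, -0.001], [-0.0, 1.0, 0.0], [0.001, 0.0, -1.0]] [-0.   0.1 -1.2] 17.642435530376087 65.31596660614014
ring C [531.7 -83.3 181.7] s 35.82345620587844 lateral [1.1 0.2 0.6]
head tip scene [281.5 156.2] plate c [279.5 163.2] ring c [282.5 151.9] wrist ring c [312.4 335.8] [312.5 327.8] top [402.9 219.1] [401.6 217. ]
```

View pics/z6.png

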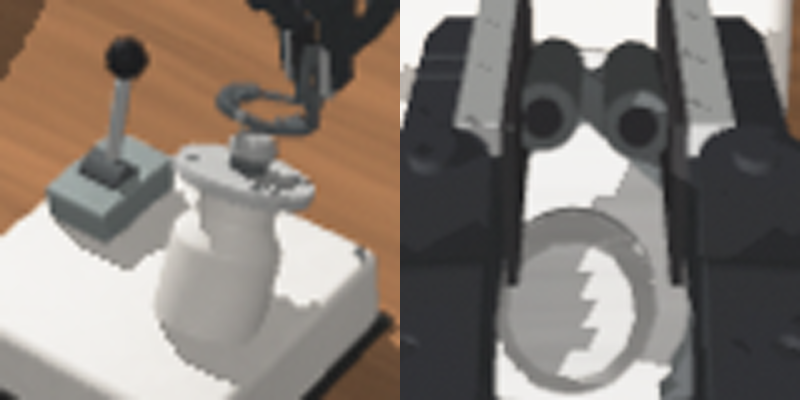

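The scene crop shows the tilted ring just above the head and roughly parallel to the plate. The wrist crop shows the head circle between the fingers, centred near (314.3,325). I'll refine that centre numerically against the prediction.

Run:
```python
from h import *
im,c=load('w6');g=cv2.cvtColor(im,cv2.COLOR_BGR2GRAY)
O=np.array([548.5,-83.5,150]);n=np.array([-.5,0,.866]);t=np.linspace(0,2*np.pi,60)
for s,r in((17,14.5),(22,10.5)):
    q=np.array([proj(c,O+s*n+r*(np.cos(a)*np.array([.866,0,.5])+np.sin(a)*np.array([0,1,0]))) for a in t]);print(s,"c",proj(c,O+s*n),"x",q[:,0].min(),q[:,0].max(),"y",q[:,1].min(),q[:,1].max())
print("mm/px",1/np.linalg.norm(proj(c,O+17*n+[0,1,0])-proj(c,O+17*n)))
for r in(318,322,326,330):print(r,g[r,290:344].tolist())
for x in(308,313,318):print("col",x,g[296:352,x].tolist())
```

```text
17 c [312.6 325.9] x 291.15860166428655 334.0891335883987 y 303.3700314627085 349.1190255147469
22 c [312.5 327.8] x 296.5344041465821 328.4498050867555 y 310.9505823851523 344.9946185024132
mm/px 0.6750184836767984
318 [46, 40, 41, 41, 41, 67, 78, 45, 45, 87, 134, 150, 150, 150, 151, 150, 151, 151, 152, 152, 152, 152, 152, 151, 152, 152, 150, 164, 206, 227, 227, 227, 227, 227, 223, 193, 134, 121, 123, 122, 123, 123, 128, 147, 165, 165, 147, 93, 46, 45, 69, 78, 39, 41]
322 [45, 40, 40, 41, 61, 100, 123, 137, 154, 154, 154, 154, 154, 155, 154, 154, 154, 154, 155, 155, 154, 155, 154, 154, 155, 168, 212, 231, 231, 231, 231, 231, 231, 231, 231, 230, 230, 208, 124, 124, 124, 122, 122, 138, 162, 165, 165, 164, 164, 164, 158, 123, 48, 41]
326 [42, 40, 42, 41, 78, 116, 128, 141, 153, 152, 152, 152, 153, 152, 152, 152, 152, 153, 153, 153, 153, 153, 153, 153, 153, 153, 153, 153, 194, 230, 230, 230, 230, 230, 229, 229, 229, 217, 164, 125, 126, 125, 125, 133, 154, 168, 168, 168, 168, 168, 168, 159, 118, 41]
330 [42, 40, 42, 63, 104, 126, 132, 146, 154, 154, 154, 154, 154, 154, 154, 154, 154, 154
[... 346 characters left out ...]
3, 154, 155, 154, 155, 156, 157, 157, 155, 152, 151, 151, 150, 152, 154, 153, 145, 131, 132, 132, 156, 218, 239, 240, 233]
col 313 [240, 239, 238, 238, 235, 199, 112, 131, 122, 122, 123, 121, 120, 121, 132, 154, 159, 157, 155, 155, 154, 152, 151, 152, 154, 154, 154, 154, 154, 154, 153, 153, 155, 155, 154, 155, 156, 156, 155, 155, 153, 183, 227, 227, 229, 231, 230, 229, 210, 131, 130, 131, 186, 239, 239, 238]
col 318 [240, 239, 234, 212, 165, 158, 125, 108, 122, 122, 123, 122, 121, 121, 125, 159, 217, 233, 232, 231, 230, 222, 206, 228, 230, 231, 231, 231, 218, 167, 194, 211, 231, 232, 231, 219, 156, 170, 198, 211, 229, 228, 228, 227, 228, 230, 225, 194, 171, 160, 135, 177, 230, 239, 239, 238]
```

Call:
{"name": "arm_command", "arguments": {"steps": [-0.0035, 0, 0.0066, 0, -0.0035, 0, 0.0066, 0, 0, 0, 0, 0]}}

```text
clock: 10.02
position: [491.3, -79.9, 159.7]
ee_rot: [-0.0, 1.0, -0.0, -0.001]
contact_force: [0.4, 0.3, -0.7]
gripper_width: 17.7
grasp_force: 65.3
```

Call:
{"name": "arm_command", "arguments": {"steps": [-0.0015, 0, 0.0026, 0, -0.001, 0, 0.0017, 0, 0, 0, 0, 0]}}

```text
clock: 10.4
position: [493.6, -79.9, 156.0]
ee_rot: [-0.0, 1.0, -0.0, -0.0]
contact_force: [-0.2, 0.3, 0.0]
gripper_width: 17.4
grasp_force: 65.3
```

Call:
{"name": "arm_command", "arguments": {"steps": [-0.0015, 0, 0.0026, 0, -0.0015, 0, 0.0026, 0, 0, 0, 0, 0]}}

```text
clock: 10.78
position: [496.6, -79.9, 150.7]
ee_rot: [-0.0, 1.0, -0.0, -0.0]
contact_force: [0.1, -0.1, 0.6]
gripper_width: 17.7
grasp_force: 65.3
```

Call:
{"name": "arm_command", "arguments": {"steps": [-0.0015, 0, 0.0026, 0, -0.001, 0, 0.0017, 0, 0, 0, 0, 0]}}

```text
clock: 11.15
position: [499.0, -79.9, 146.6]
ee_rot: [-0.0, 1.0, -0.0, -0.0]
contact_force: [-1.5, 0.7, 0.3]
gripper_width: 17.5
grasp_force: 65.5
```

Call:
{"name": "arm_command", "arguments": {"steps": [-0.001, 0, 0.0017, 0, -0.0005, 0, 0.0009, 0, 0, 0, 0, 0]}}

```text
clock: 11.52
position: [499.2, -80.0, 144.5]
ee_rot: [-0.0, 1.0, -0.0, -0.001]
contact_force: [-7.8, 0.9, 7.0]
gripper_width: 17.6
grasp_force: 66.4
```

Call:
{"name": "arm_command", "arguments": {"steps": [-0.0005, 0, 0.0014, 0, 0, 0, 0.001, 0, 0, 0, 0, 0]}}

```text
clock: 11.9
position: [499.4, -80.1, 142.0]
ee_rot: [-0.0, 1.0, -0.0, -0.002]
contact_force: [-6.8, 0.7, 6.3]
gripper_width: 17.5
grasp_force: 66.8
```

Call:
{"name": "arm_command", "arguments": {"steps": [-0.0005, 0, 0.001, 0, 0, 0, 0.001, 0, 0, 0, 0, 0]}}

```text
clock: 12.28
position: [499.7, -80.1, 140.3]
ee_rot: [-0.0, 1.0, -0.0, -0.002]
contact_force: [-8.6, 1.0, 8.1]
gripper_width: 17.5
grasp_force: 67.2
```

Run:
```python
from h import *
sc,cs=snap('s7','scene');im,c=snap('w7');P=read_state()["position"];print(P)
g=cv2.cvtColor(sc,cv2.COLOR_BGR2GRAY);print(g[148:176,262:300])
gw=cv2.cvtColor(im,cv2.COLOR_BGR2GRAY);print(gw[270:300:2,296:340:2])
```

```text
12.275 [499.7 -80.1 140.3] [[-1.0, -0.0, 0.004], [-0.0, 1.0, -0.0], [-0.004, -0.0, -1.0]] [-8.6  1.   8.1] 17.508536561446924 67.23852038383484
12.325 [499.6 -80.1 140.3] [[-1.0, -0.0, 0.004], [-0.0, 1.0, -0.0], [-0.004, -0.0, -1.0]] [-9.1  0.5  8.5] 17.59324342723192 67.22140431404114
[499.7 -80.1 140.3]
[[122 124 127 ...  39  39  39]
 [121 121 122 ...  39  37  39]
 [120 120 119 ...  39  40  41]
 ...
 [147 147 151 ... 122 122 124]
 [146 147 165 ... 121 121 122]
 [147 151 180 ... 123 122 121]]
[[ 88  39  47  68  69  67  70  68  54  48  66  98  59  48  59  82  97  86
   77  49  38  39]
 [ 67  38  49  60  37  36  51  70  66  49  69  68  63  58 100 105 107 104
  103  94  51  39]
 [ 54  38  44  37  37  38  37  59  69  59  71  72  65  62  68  60  43  50
   87 104  83  40]
 [ 39  38  33  38  37  37  37  49  70  62  71  71  68  68  62  38  37  38
   37  59  60  41]
 [ 31  35  37  37  36  38  37  54  69  63  70  70  67  68  59  38  37  37
   37  52  61  43]
 [ 34  31  49  53  38  36  46  69  68  68  71  70  68  68  60  37  38  37
   38  54  61  44]
 [ 39  36  50  68  68  65  68  68  82  95  72  70  68  68  69  44  38  38
   48  69  62  52]
 [ 39  34  35  63  70  66  71  88 108 110 122 107  83  63  68  68  62  62
   69  69  43  52]
 [ 38  35  30  65 107 109 109 108 116 152 145 140 111  70  66  65  67  69
   67  55  30  51]
 [ 38  36  30  75 109 109 109 134 144 199 223 223 214 101  83  69  70  69
   71  60  29  54]
 [ 37  35  29  80 108 119 142 141 155 221 221 221 221 216 128 106 106  82
   84  61  29  51]
 [ 38  36  30  86 133 153 172 173 196 220 220 220 220 220 215 151 106 106
  105  93  29  35]
 [ 39  36  29 118 144 199 223 223 223 223 222 223 223 223 223 223 169 106
  107  93  29  34]
 [ 38  36  29 127 157 223 223 223 223 223 223 223 223 224 223 223 223 169
  106  99  31  34]
 [ 38  37  29 209 222 222 222 222 222 222 222 222 222 221 222 222 222 222
  172  94  30  36]]
```

Call:
{"name": "arm_command", "arguments": {"steps": [0, 0, 0.001, 0, 0, 0, 0.001, 0, 0, 0, 0, 0]}}

```text
clock: 12.75
position: [499.9, -80.1, 138.1]
ee_rot: [-0.0, 1.0, -0.0, -0.002]
contact_force: [-7.1, 0.0, 6.9]
gripper_width: 17.9
grasp_force: 67.4
```

Call:
{"name": "arm_command", "arguments": {"steps": [0, 0, 0.001, 0, 0, 0, 0.001, 0, 0, 0, 0, 0]}}

```text
clock: 13.12
position: [500.0, -80.2, 136.2]
ee_rot: [-0.0, 1.0, -0.0, -0.002]
contact_force: [-6.3, 0.5, 6.9]
gripper_width: 17.3
grasp_force: 68.0
```

Run:
```python
from h import *
sc,cs=snap('s8','scene');im,c=snap('w8')
g=cv2.cvtColor(sc,cv2.COLOR_BGR2GRAY).astype(int)
for r in range(146,176): print(r,' '.join('%3d'%v for v in g[r,262:302]))
gw=cv2.cvtColor(im,cv2.COLOR_BGR2GRAY)
for r in range(262,300,2): print(r,' '.join('%3d'%v for v in gw[r,296:342:2]))
O=np.array([548.5,-83.5,150]);n=np.array([-.5,0,.866]);u=np.array([.866,0,.5]);v=np.array([0,1,0.])
print('plate c',proj(cs,O),'u42',proj(cs,O+42*u),'-u42',proj(cs,O-42*u),'v',proj(cs,O+42*v),proj(cs,O-42*v),'tip',proj(cs,O+22*n))
```

```text
13.125 [500.  -80.2 136.2] [[-1.0, -0.0, 0.003], [-0.0, 1.0, -0.0], [-0.003, -0.0, -1.0]] [-6.3  0.5  6.9] 17.34886146391771 67.98668146133423
13.175 [500.1 -80.2 136.2] [[-1.0, -0.0, 0.003], [-0.0, 1.0, -0.0], [-0.003, -0.0, -1.0]] [-5.9 -0.2  7.2] 17.73481909416822 67.99676656723022
146 128 130 128 126 125 123 122 122 124 125 128 123 120 118 118 117 115 111 110  68  39  39  39  39  39  38  36  36  40  40  37  39  37  38  39  47  83  62  39  40
147 125 127 129 129 128 126 123 120 122 122 125 126 126 124 122 119 118 120 119 108  38  36  38  37  38  38  35  35  38  38  37  38  39  39  40  41  54  40  39  39
148 122 124 126 128 128 128 128 124 123 120 121 122 125 126 127 125 122 119 120 117  71  39  39  37  36  36  33  34  38  38  38  37  38  40  40  38  38  39  39  38
149 120 122 123 124 127 127 129 128 128 125 122 119 122 124 125 126 126 124 122 119 107  53 101  67  34  33  34  38  54  39  39  39  38  39  39  39  39  40  38  39
150 120 120 120 121 123 124 126 128 129 128 127 124 120 118 121 123 124 125 125 124 116  54 106  57  34  34  33  38  56  40  38  38  38  39  39  38  38  39  4
[... 5336 characters left out ...]
7 102  29  51  58
288  39  36  28  74 105 107 107 107 110 124 200 188 109  69  69  70  70  71  71  66  30  52  58
290  38  34  30  78 107 108 107 115 137 158 223 223 210 112  83  82  69  70  71  61  30  53  58
292  39  35  30  82 107 109 144 175 142 222 222 222 222 212 119 106 105 106  83  64  30  43  55
294  39  36  29  90 119 141 195 220 220 220 220 220 220 220 210 119 106 105 102  63  30  34  38
296  39  36  29 121 140 180 220 220 220 220 220 220 220 219 220 216 129 106  87  65  30  34  38
298  37  36  29 175 175 222 222 223 223 223 223 223 224 224 223 223 218 145  69  70  29  36  39
plate c [279.5 163.2] u42 [271.2 164.5] -u42 [287.3 161.9] v [290.8 168.7] [268.5 157.8] tip [281.5 156.2]
```

Run:
```python
from h import *
g=cv2.cvtColor(cv2.imread('pics/s7.png'),cv2.COLOR_BGR2GRAY).astype(int)
for r in range(152,172): print(r,' '.join('%3d'%v for v in g[r,268:294]))
O=np.array([548.5,-83.5,150]);n=np.array([-.5,0,.866]);u=np.array([.866,0,.5]);v=np.array([0,1,0.]);_,cs=load('s7');t=np.linspace(0,2*np.pi,90)
for s in(0,3,6,10):
  for r in (25,42):
    q=np.array([proj(cs,O+s*n+r*(np.cos(a)*u+np.sin(a)*v)) for a in t]);print(s,r,"left",q[q[:,0].argmin()],"bot",q[q[:,1].argmax()],"hinge",q[0])
```

```text
152 121 122 124 125 126 127 128 128 129 124 120 118 122 125 121  72  95  68  34  42  64  63  62 101  77  39
153 121 122 122 124 124 126 126 127 129 129 129 124 121 119 117  80  89  68  34  48  66  64  55 108  95  39
154 122 122 122 122 123 125 126 126 127 128 130 130 129 124 118  81  90  68  35  57  65  61  55 108  99  51
155 125 124 123 122 122 121 124 126 126 130 147 139 137 130 128 118 109  83  39  63  66  61  69 108  99  53
156 127 126 126 124 123 123 123 124 129 160 182 171 171 169 158 123 116  85  41  66  64  56  68 108 102  54
157 129 129 127 125 113 108 106 114 165 203 202 186 176 174 176 163 105  88  47  67  67  80  67 109 102  54
158 149 143 139 103  99 102  98 118 161 178 185 168 157 145 146 140 105  99  74  66  63  64  65  96 102  53
159 189 186 159  89  89  86  91 119 151 140 137 139 140 130 124 117 108 108  69  64  64  73  64  93 102  65
160 197 194 162  84  88  79  73  84 117 129 122 124 125 122 119 114 108  97  88  72  60  69  66  86 110  98
161 126 148 182  79  77  76  78  79  89  95 103 112 121 121 117 111 104  85  80  82  86  63  67  86 129 129
162 183 187 193 150 
[... 855 characters left out ...]
 143 148 149 150 150 145 135 137 132 133 132 130 128 128 131 129 129 128 125 120 111 106 114 125
171 211 173 143 149 152 154 156 156 154 154 145 144 132 130 127 127 126 122 120 118 115 113 110 112 121 122
0 25 left [271.3 161. ] bot [285.  166.6] hinge [274.6 163.9]
0 42 left [265.7 159.6] bot [288.7 168.9] hinge [271.2 164.5]
3 25 left [271.6 160.1] bot [285.2 165.6] hinge [274.9 163. ]
3 42 left [265.9 158.6] bot [289. 168.] hinge [271.5 163.5]
6 25 left [271.8 159.1] bot [285.5 164.7] hinge [275.2 162. ]
6 42 left [266.2 157.7] bot [289.3 167. ] hinge [271.7 162.6]
10 25 left [272.2 157.9] bot [285.9 163.4] hinge [275.5 160.8]
10 42 left [266.5 156.4] bot [289.7 165.7] hinge [272.1 161.3]
```

Call:
{"name": "arm_command", "arguments": {"steps": [0, 0, 0, 0, 0, 0, 0, 0, 0, 0, 0, 0, 0, 0, 0, 0, 0, 0, 0, 0, 0, 0, 0, 0], "grip": 0.0854}}

```text
clock: 13.98
position: [501.7, -79.8, 135.6]
ee_rot: [-0.0, 1.0, 0.0, -0.0]
contact_force: [-0.9, 0.2, 0.2]
gripper_width: 85.6
grasp_force: 0.0
```

Run:
```python
from h import *
sc,cs=snap('s9','scene');im,c=snap('w9')
g=cv2.cvtColor(sc,cv2.COLOR_BGR2GRAY).astype(int)
for r in range(146,172): print(r,' '.join('%3d'%v for v in g[r,264:304]))
gw=cv2.cvtColor(im,cv2.COLOR_BGR2GRAY)
for r in range(250,390,4): print(r,' '.join('%3d'%v for v in gw[r,250:390:4]))
```

```text
13.975 [501.7 -79.8 135.6] [[-1.0, -0.0, 0.0], [-0.0, 1.0, 0.0], [-0.0, 0.0, -1.0]] [-0.9  0.2  0.2] 85.5769462824155 0.0
14.025 [501.7 -79.8 135.7] [[-1.0, -0.0, 0.0], [-0.0, 1.0, 0.0], [-0.0, 0.0, -1.0]] [0.4 0.1 0.1] 85.33494591740128 0.0
146 128 127 124 122 123 123 124 126 128 119  59 104  33  34  35  32  48  99 119 122 123 123 122 121 121 122 123 124 125 100  38  39  39  40  38  48  83  76  39  39
147 129 128 129 126 124 120 121 122 125 120  55 105  48  33  33  33  43  86 119 117 119 121 124 123 122 121 119 122 122 117  73  38  37  39  38  49  93 124  76  40
148 126 128 129 129 129 125 123 120 121 118  80 105  52  33  32  34  46  98 122 120 119 118 120 121 124 124 121 120 120 121 112  90  51  38  40  42  64 105 120  39
149 122 124 127 128 129 129 128 125 122 117 114 105  66  32  33  37  65 116 121 118  81  78 103 117 120 122 124 124 122 120 119 116 109  72  40  39  42  60  73  39
150 120 121 122 124 127 127 129 128 128 124 120 110  68  34  42  79 117 124 121 104  64  65  87 122 120 119 119 122 124 124 122 121 120 108  39  38  39  41  41  38
151 119 121 121 122 123 124 126 127 12
[... 7745 characters left out ...]
  34  34  34  35  34  35  35  35  36  35  35  34  34  33  35  34  34  34  34  34  34  35  35  34  35  35  34  39  41  38  34
374  41  33  34  34  34  35  35  35  34  35  34  35  34  33  35  34  34  34  34  35  35  34  34  34  34  34  35  34  35  34  40  43  41  42  42
378  41  38  34  34  35  34  34  35  34  35  34  36  34  34  35  34  35  34  33  34  34  35  34  34  34  34  34  34  35  38  42  42  42  37  38
382  37  37  38  36  33  35  34  34  33  34  33  34  34  33  34  34  35  35  34  34  35  33  34  35  35  35  34  34  39  42  41  40  31  32  32
386  38  40  41  42  34  34  35  34  33  35  34  35  34  33  34  33  34  35  34  35  34  34  34  34  35  34  34  34  40  41  41  42  36  32  32
```

Call:
{"name": "arm_command", "arguments": {"steps": [0, 0, -0.02, 0, 0, 0, -0.03, 0, 0, 0, -0.035, 0, 0.01, 0, 0, 0]}}

```text
clock: 14.58
position: [493.7, -79.7, 223.5]
ee_rot: [-0.0, 1.0, 0.0, 0.003]
contact_force: [-0.8, 0.8, -0.6]
gripper_width: 85.7
grasp_force: 0.0
```

Call:
{"name": "arm_command", "arguments": {"steps": [0.011, -0.04, 0, 0, 0.011, -0.04, 0, 0, 0, -0.04, 0, 0, 0, 0, 0, 0, 0, 0, 0, 0, 0, 0, 0, 0], "grip": 0}}

```text
clock: 15.32
position: [469.6, -199.0, 220.4]
ee_rot: [-0.001, 1.0, 0.0, -0.0]
contact_force: [-0.1, 0.0, 0.7]
gripper_width: 0.1
grasp_force: 0.0
```

Run:
```python
from h import *
sc,cs=snap('s10','scene');t,ct=snap('t10','top');im,c=snap('w10')
_,c1=load('w1')
for p in((194,207),(243,207),(245,270),(196,270)): print(plane(c1,p,91))
g=cv2.cvtColor(sc,cv2.COLOR_BGR2GRAY).astype(int)
for r in range(144,170): print(r,' '.join('%3d'%v for v in g[r,266:300]))
O=np.array([548.5,-83.5,150]);n=np.array([-.5,0,.866]);u=np.array([.866,0,.5]);v=np.array([0,1,0.])
for s in(36,40,44):
  for ya in (0,5,8):
    a=np.radians(ya);X=-(u*np.cos(a)+v*np.sin(a));Y=np.cross(n,X)
    print(s,ya,[proj(cs,O+32*X+k*22*Y+s*n).round(1).tolist() for k in(-1,1)],"base0",[proj(cs,O+32*X+k*22*Y).round(1).tolist() for k in(-1,1)])
```

```text
15.325 [ 469.6 -199.   220.4] [[-1.0, -0.001, 0.0], [-0.001, 1.0, 0.0], [-0.0, 0.0, -1.0]] [-0.1  0.   0.7] 0.13140310044491907 0.0
15.375 [ 469.7 -199.   220.6] [[-1.0, -0.002, 0.0], [-0.002, 1.0, 0.0], [-0.0, 0.0, -1.0]] [ 0.   0.1 -0.1] 0.245703616870498 0.0
15.425 [ 469.8 -199.   220.7] [[-1.0, -0.002, 0.0], [-0.002, 1.0, 0.0], [-0.0, 0.0, -1.0]] [-0.5 -0.7  1.2] 0.07522134808744807 0.0
[ 508.1 -216.8   91. ]
[ 508.  -164.5   91. ]
[ 585.7 -168.7   91. ]
[ 585.8 -225.5   91. ]
144 123 126 127 125 122 119 117 117 116 117 115 116 118 120 121 122 121 120 120 119 122 124 128 129 131 132 133 134 134 133 132 131 131 132
145 121 122 124 126 126 124 120 118 117 117 117 117 117 117 118 119 122 122 120 120 120 120 122 124 128 130 131 133 133 133 134 132 133 133
146 125 122 122 122 124 125 127 124 120 117 118 118 118 118 118 116 120 121 123 122 121 120 121 121 122 125 128 131 131 132 133 134 135 134
147 128 125 123 121 121 122 124 126 126 123 121 119 118 119 121 119 118 117 119 121 123 123 122 120 119 121 123 126 129 131 131 131 134 135
148 129 129 127 124 123 120 121 122 124 126 127 125 12
[... 3018 characters left out ...]
127 128
36 0 [[294.6, 153.9], [283.0, 148.4]] base0 [[291.3, 165.0], [279.8, 159.4]]
36 5 [[294.2, 153.5], [281.9, 148.1]] base0 [[290.9, 164.6], [278.7, 159.1]]
36 8 [[293.9, 153.2], [281.2, 147.9]] base0 [[290.6, 164.3], [278.1, 159.0]]
40 0 [[295.0, 152.6], [283.3, 147.1]] base0 [[291.3, 165.0], [279.8, 159.4]]
40 5 [[294.5, 152.2], [282.2, 146.8]] base0 [[290.9, 164.6], [278.7, 159.1]]
40 8 [[294.2, 152.0], [281.6, 146.7]] base0 [[290.6, 164.3], [278.1, 159.0]]
44 0 [[295.4, 151.4], [283.7, 145.9]] base0 [[291.3, 165.0], [279.8, 159.4]]
44 5 [[294.9, 150.9], [282.6, 145.6]] base0 [[290.9, 164.6], [278.7, 159.1]]
44 8 [[294.6, 150.7], [281.9, 145.4]] base0 [[290.6, 164.3], [278.1, 159.0]]
```

Call:
{"name": "arm_command", "arguments": {"steps": [0, -0.001, 0.036, 0, 0, 0, 0.036, 0, -0.015, 0, 0, 0, -0.015, 0, 0, 0, -0.015, 0, 0, 0, -0.015, 0, 0, 0, -0.015, 0, 0, 0, -0.01, 0, 0, 0, 0, 0, 0, 0]}}

```text
clock: 16.6
position: [555.6, -200.8, 148.4]
ee_rot: [-0.0, 1.0, -0.0, 0.0]
contact_force: [-0.3, -0.7, 0.2]
gripper_width: 0.0
grasp_force: 0.0
```

Call:
{"name": "arm_command", "arguments": {"steps": [-0.008, 0, 0, 0, -0.005, 0, 0, 0, 0, 0, 0, 0]}}

```text
clock: 16.98
position: [566.0, -200.8, 148.4]
ee_rot: [0.0, 1.0, 0.0, -0.002]
contact_force: [-5.1, 0.8, 1.1]
gripper_width: -0.1
grasp_force: 2.3
```

Call:
{"name": "arm_command", "arguments": {"steps": [-0.003, 0, 0, 0, -0.003, 0, 0, 0, 0, 0, 0, 0]}}

```text
clock: 17.35
position: [566.3, -200.8, 148.2]
ee_rot: [0.0, 1.0, 0.001, -0.009]
contact_force: [-15.9, 2.1, 9.5]
gripper_width: 0.1
grasp_force: 8.2
```

Call:
{"name": "arm_command", "arguments": {"steps": [0.02, 0, 0, 0, 0.04, 0, 0, 0, 0.04, 0, -0.03, 0, 0, 0, -0.04, 0, 0.02, 0, 0, 0, 0, 0, 0, 0]}}

```text
clock: 18.1
position: [453.6, -200.9, 219.7]
ee_rot: [0.0, 1.0, -0.0, 0.002]
contact_force: [0.7, -0.3, -0.7]
gripper_width: 0.1
grasp_force: 0.0
```

Run:
```python
from h import *
sc,cs=snap('s11','scene');t,ct=snap('t11','top')
def ball(im,x0,y0,x1,y1,th=45):
    g=cv2.cvtColor(im,cv2.COLOR_BGR2GRAY);m=np.zeros_like(g);m[y0:y1,x0:x1]=(g[y0:y1,x0:x1]<th)
    n,l,s,ce=cv2.connectedComponentsWithStats(m);return [(s[i,4],ce[i].round(1).tolist()) for i in range(1,n) if s[i,4]>15]
a=ball(sc,225,120,275,180);b=ball(t,425,170,480,245);print(a,b)
H=np.array([549,-199,88]);print("pred",[ (k,proj(cs,H+80*np.array([np.sin(k),0,np.cos(k)])),proj(ct,H+80*np.array([np.sin(k),0,np.cos(k)]))) for k in(-.5,.5)])
try: print(tri((cs,max(a)[1]),(ct,max(b)[1])))
except Exception as e: print(e)
g=cv2.cvtColor(sc,cv2.COLOR_BGR2GRAY).astype(int);g0=cv2.cvtColor(cv2.imread('pics/s10.png'),cv2.COLOR_BGR2GRAY).astype(int)
print("ring area change",abs(g-g0)[144:170,266:300].max())
s0=cv2.imread('pics/top0.png').astype(int);d=abs(t.astype(int)-s0).max(2);print("bowl,tub change",(d[115:162,303:355]>40).sum(),(d[100:165,200:285]>40).sum())
```

```text
18.1 [ 453.6 -200.9  219.7] [[-1.0, 0.0, -0.003], [0.0, 1.0, -0.0], [0.003, -0.0, -1.0]] [ 0.7 -0.3 -0.7] 0.13558292967541646 0.0
18.15 [ 454.1 -200.9  219.2] [[-1.0, -0.0, -0.002], [-0.0, 1.0, -0.0], [0.002, -0.0, -1.0]] [ 0.1 -0.4 -0.5] 0.06869533268667874 0.0
[(np.int32(42), [240.5, 154.2])] [(np.int32(103), [454.8, 193.0])]
pred [(-0.5, array([257.8, 140.3]), array([457.5, 231. ])), (0.5, array([241.1, 153.2]), array([455.5, 194. ]))]
(array([ 590.1, -198.8,  156.2]), [np.float64(0.39814638396757746), np.float64(0.39814638396770174)])
ring area change 72
bowl,tub change 0 267
```

Run:
```python
from h import *
def lid(f):
    h=cv2.cvtColor(cv2.imread(f),cv2.COLOR_BGR2HSV);m=cv2.inRange(h,(100,150,40),(130,255,255));m[:, :180]=0;m[:,300:]=0;return cv2.minAreaRect(np.argwhere(m)[:,::-1].astype(np.float32))
print(lid('pics/top0.png'),lid('pics/top0.png') and lid('pics/t11.png'))
g=cv2.cvtColor(cv2.imread('pics/s11.png'),cv2.COLOR_BGR2GRAY).astype(int);g0=cv2.cvtColor(cv2.imread('pics/s10.png'),cv2.COLOR_BGR2GRAY).astype(int)
ys,xs=np.where(abs(g-g0)[144:170,266:300]>25);print(len(ys),[(x+266,y+144,g0[y+144,x+266],g[y+144,x+266]) for y,x in zip(ys,xs)][:30])
```

```text
((240.76419067382812, 129.2314453125), (45.06782531738281, 65.02454376220703), 82.40535736083984) ((240.74905395507812, 129.07620239257812), (44.7513542175293, 64.92826843261719), 82.56858825683594)
15 [(np.int64(278), np.int64(155), np.int64(118), np.int64(149)), (np.int64(277), np.int64(156), np.int64(126), np.int64(160)), (np.int64(279), np.int64(156), np.int64(106), np.int64(172)), (np.int64(280), np.int64(156), np.int64(106), np.int64(171)), (np.int64(281), np.int64(156), np.int64(107), np.int64(167)), (np.int64(282), np.int64(156), np.int64(88), np.int64(129)), (np.int64(282), np.int64(157), np.int64(99), np.int64(171)), (np.int64(283), np.int64(157), np.int64(95), np.int64(160)), (np.int64(284), np.int64(157), np.int64(96), np.int64(126)), (np.int64(288), np.int64(164), np.int64(58), np.int64(85)), (np.int64(289), np.int64(168), np.int64(110), np.int64(180)), (np.int64(290), np.int64(168), np.int64(110), np.int64(181)), (np.int64(291), np.int64(168), np.int64(112), np.int64(179)), (np.int64(289), np.int64(169), np.int64(115), np.int64(156)), (np.int64(290), np.int64(169), np.int64(113), np.int64(152))]
```

The only changes around the ring are shadows, and the tub and bowl haven't moved. I'm handing the job in.

```bash
python3 -c "
from bench import *
print(job_done())"
```

```text
the job is handed in; nothing more can be done
None
```

The ring is in the spindle groove, the lever is fully over against its far stop, and the bowl and tub are undisturbed; the job was handed in at about 18 s (no verdict was returned).

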